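# Set the sprung callipers to the foot-ring gauge and hold them there

## Robot

A 7-joint arm with a two-finger parallel gripper is mounted at the origin on the work surface. World frame = base frame: x ahead of the robot, y to its left, z up, the work surface at z = 0. Lengths are in m, angles in rad, forces in N, time in s.
With the tool pointing down it reaches from about 0.4 to 0.85 m from the base axis. Payload 10.4 kg.
Tool frame: the origin (TCP) lies at the very end of the fingers, on their centre line; the grasp point (between the pads) lies 19 mm behind it; z points along the fingers, y is the direction in which the jaws open and shut (so a half turn about z gives the same grasp; the last joint's range is limited). The gripper opens to 85 mm and grips with 20 to 120 N. Pads are 22 mm wide; open, the fingers measure 114 mm over their backs; the gripper's body (76 mm by 85 mm) begins 54 mm behind the grasp point. The pads swing forward as they close: fully open they stand 13 mm farther back than shut.
Start: joints at [1.26, 0.332, -0.065, 1.46, 0.022, 1.35, -0.088], TCP at [0.177, -0.599, 0.207] pointing down, gripper open.
Joint ranges: [-2.6, 2.6], [-0.5, 2.12], [-1.47, 1.34], [0.16, 2.42], [-1.27, 4.41], [0.06, 2.06], [-2.6, 2.6]. Speed limits (rad/s): [2.22, 2.22, 2.79, 2.79, 3.14, 3.14, 3.14].

## Interface

Orientations are given as a unit quaternion [x, y, z, w].
In Python, from workcell import get_obs, camera, camera_info, hand_in gives the robot as it stands.
- The arm moves only by the tool move_arm, never from a script. Its argument "moves" is a list of rows, each a list of 3 entries, a list of its own where there are three numbers: the shift along the tool's x, y, z in units of 25 mm (1.0 is 25 mm), then the turn, a rotation vector about the tool's x, y, z in degrees, then the opening, from 0 (shut) to 1 (fully open). A call has 1 to 5 rows; each row shifts and turns the commanded pose from where the row before left it, along the tool's axes as they then stand; what a row does not reach is not made up. A row lasts 1/8 s, in which the tool goes at most 62.5 mm and 10.7 degrees, less where a joint would pass 70% of its speed; a pose out of reach is approached as far as the arm can. A call is refused whole if a number of a shift passes 1 or a number of a turn 10.7, either way. A call with a gripper value outside its range is refused whole. The fingers move at their own pace and stop on an object; "squeeze" is the grip in N (left out, the last holds). Time passes only in rows, so rows that do not move let the fingers close. It gives the time, the measured TCP pose, the force and the opening at its end, in the units of the state.
- get_obs(): the state, without advancing time (a new reading comes with each control period).
- camera(name): name is "side" or "top" or "wrist"; returns the picture (420x560x3 uint8, red, green, blue); there is no depth.
- camera_info(name): a dict with "fx", "fy", "cx", "cy" (pixels), "origin" and "rotation" of the camera in the world. Camera axes: x right, y down, z forward; pixel columns grow to the right and rows downward; lengths in m; the calibration is good to about 2 mm. A picture is of the moment at which its call begins: read the wrist's pose just before it. camera_info takes no time and is no camera call; for the wrist camera it gives the pose at the moment of the call.
- hand_in(): hands the job in, once; it reports no verdict.
The state is a dict: "clock": time; "joint_pos": joint angles; "joint_velocities": joint speeds; "tau": joint torques, N m; "position": TCP position; "ee_rot": TCP orientation; "ft_force": force on the tool from outside, world axes, zero at the start; "torque": the same for the moment, N m; "grip_width": opening from 0.0 (shut) to 1.0 (fully open).
Only numpy, scipy, OpenCV 4.12 (cv2) and the standard library are available. Lean on these libraries where they do the work, as an engineer would, in place of code of your own. Each camera call takes 0.05 s, during which the arm holds its last target. There are 200 camera calls.

## Task

Push the gauge slide by its upright tab along its bed until it clicks home past the sprung plunger. Then pick the sprung callipers up off their rest by the finger plates, bring their two tips just above the white tile (not touching it) and squeeze until the tips stand 24 mm apart, one over each of the two lines, near the lines' middles. Finish while holding the callipers there, squeezed and still, with the slide still home; leave the other things on the bench alone.

Things in the scene. Friction and masses are not known exactly. Their poses are not given: they have to be found in the camera images.
- gauge: Dark wooden gauge bed fixed to the bench, 84 (x) x 260 (y) mm, rims 20 mm high; origin: centre of its underside. In it a light slide, 68 x 120 mm, top 24 mm above the bench, runs along the bed's +y, with an upright tab at its -y end and a white tile with two dark lines along x, 24 mm apart. A metal block with a sprung plunger stands on its +x side (x 51 to 77, y 15 to 45 mm, 26 mm high).
- gauge_slide (a joint): Travel of the slide along the bed's +y, in m: starts at 0 to 0.035; its ridge rides over the plunger's crest at 0.080 (a bump of some 5 N; otherwise about 1 N of rubbing) and it then clicks home against the end stop at 0.088.
- tab (a point): Centre of the tab's -y face: push here towards the bed's +y. The tab is 44 mm wide in x, 10 thick in y, and stands from 24 to 66 mm above the bench; this point is 46 mm above it and moves with the slide. 75 mm on along +y lies the middle between the two lines.
- line_left (a point): Middle of the line on the +y side, on the tile's top, 26 mm above the bench. Axes as the bed's. The line is 34 mm long in x, 2 mm wide; it moves with the slide.
- line_right (a point): Middle of the line on the -y side, as line_left, 24 mm from it.
- rest: Dark wooden rest screwed to the bench: a 26 mm wide, 10 mm high spine along x with two crosspieces 30 mm high, each 14 mm in x (centres at x -93 mm, 44 mm wide, and x +40 mm, 76 mm wide), on which the callipers lie. Origin on the bench, below the callipers' finger plates.
- callipers: Loose sprung steel callipers (big tweezers), 180 mm long, 70 g, lying on the rest. Origin: midway between their two finger plates at mid height (35 mm above the bench on the rest); x to the tips (at x 65 mm), y to the left arm, z up. The arms hinge at the bow (x -85, y +/-8 mm). Grip across the plates' outer faces, closing along y: 54 mm apart when free, and the tips then 48 mm apart.
- armleft: Left (+y) arm with its finger plate (28 mm long in x, 20 high, centred at the callipers' x 0); origin at its hinge. 40 mm over both plates gives a 24 mm tip gap, plates then parallel; 1 mm of opening changes the gap by 1.8 mm. The spring pushes each plate out with some 4 N when free, 7.5 N at a 24 mm gap.
- armright: Right (-y) arm of the callipers, mirror of the left.
- tip_left (a point): Point of the left tip: the end of a pin 4 mm thick that is bent down from the arm, 16 mm below the callipers' origin.
- tip_right (a point): Point of the right tip, likewise.
- teacup: Bystander: white porcelain cup, 72 mm across, 60 mm high. Origin at its underside.
- bowl: Bystander: white porcelain bowl, 120 mm across, 55 mm high. Origin at its underside.
- kiln_prop: Bystander: terracotta kiln prop, upright cylinder 36 mm across, 40 mm high. Origin at its underside.
- oxide_jar: Bystander: small glass jar, 44 mm across, 50 mm high. Origin at its underside.
- brush: Bystander: wooden brush lying down.
- wood_rib: Bystander: flat wooden rib 100 x 50 x 7 mm lying down. Origin at its underside.
- water_pot: Bystander: blue pot, 100 mm across, 90 mm high. Origin at its underside.

How it is judged:
By the outcome, as a careful person would: the job done as asked, in the order asked, and still so for the second after the job is handed in, while the arm keeps its last pose, push and grip.
It also fails if it takes over 58 s, if anything falls off the work surface, if the arm or the gripper's body presses on something with over 40 N, if the wrist force passes 120 N, or if a joint passes its speed limit or range.

## Working session

There is one attempt and no reset: what is moved stays moved. The work goes in short steps, Python scripts to look and compute and a tool call to move; the robot and the scene stay as the last step left them, time stands still between calls to the robot, and variables do not carry over. Pictures are saved under pics/ and viewed, about 8 in all and at most 12, crops included, and the job is handed in when it is done.

Besides the shell and the picture viewer there is one more tool, called after "Emit:" as a command line: name --argument value ..., lists and objects as JSON in quotes. move_arm: Moves the arm, as the interface text tells. Its arguments: {"type":"object","properties":{"moves":{"type":"array","items":{"type":"array"}},"squeeze":{"type":"number"}},"required":["moves"]}

```bash
mkdir -p pics; python3 - <<'E'
from workcell import *
import cv2
print(get_obs())
for n in("top","side"):
    i=camera_info(n);print(n,i);cv2.imwrite(f"pics/{n}0.png",camera(n)[:,:,::-1])
E
```

```text
{'clock': 0.0, 'joint_pos': array([ 1.26045453,  0.33288959, -0.06468046,  1.46093031,  0.02158397,
        1.34986031, -0.08848682]), 'joint_velocities': array([-0.00055381,  0.00106505,  0.00170534, -0.00103564, -0.00172645,
       -0.00015861, -0.00015107]), 'tau': array([-4.06590325e-04, -6.25443721e+01,  4.93880978e-02, -3.91594863e+01,
        1.62703462e-02,  1.01547901e-02,  9.23768880e-06]), 'position': array([ 0.1772447 , -0.59893152,  0.20581007]), 'ee_rot': array([ 9.89667326e-01,  1.43380960e-01, -1.26034494e-04, -6.84976652e-04]), 'ft_force': array([-0.15539663,  0.77569286, -0.06016634]), 'torque': array([ 0.00365246,  0.01855906, -0.03854289]), 'grip_width': 0.9973783423700326}
top {'fx': 384.1720280375853, 'fy': 384.1720280375853, 'cx': 279.7030611916279, 'cy': 204.18736840969407, 'origin': array([ 0.33814901, -0.02288199,  1.15201246]), 'rotation': array([-0.70235316,  0.70676903, -0.05914651,  0.06065693])}
side {'fx': 421.7837127651738, 'fy': 421.7837127651738, 'cx': 286.5156226077018, 'cy': 204.0307444223733, 'origin': array([ 0.46882513, -1.06190176,  0.67883991]), 'rotation': array([ 0.86704379, -0.02260374,  0.0215541 , -0.497252  ])}
```

View pics/top0.png

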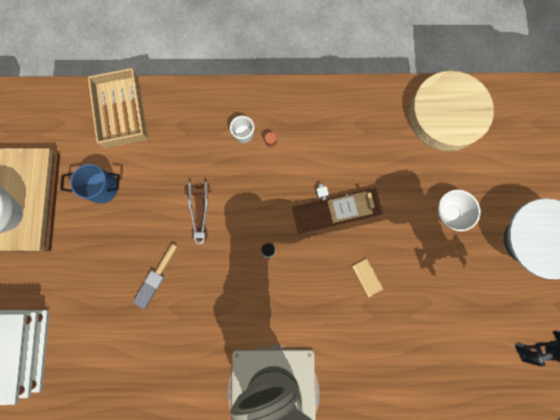

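View pics/side0.png

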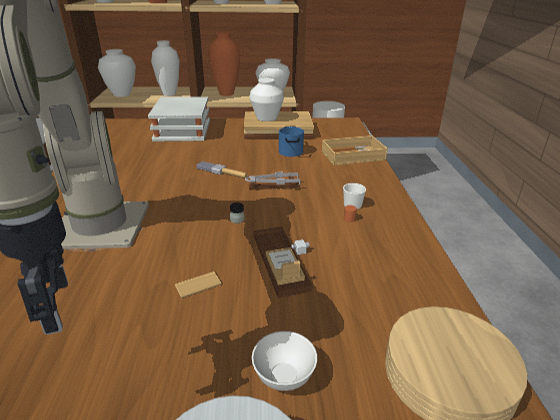

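The top view shows the gauge bed at about (337,210), its tab at (371,201) and the callipers at (199,210) with tips up. I'll enlarge both.

```bash
python3 - <<'E'
import cv2,numpy as np
a=cv2.imread("pics/top0.png")
g=cv2.resize(a[170:245,285:390],None,fx=5,fy=5,interpolation=cv2.INTER_CUBIC)
c=cv2.resize(a[170:250,175:225],None,fx=5,fy=5,interpolation=cv2.INTER_CUBIC)
o=np.zeros((400,785,3),np.uint8);o[:375,:525]=g;o[:400,530:780]=c
cv2.imwrite("pics/zoom.png",o)
E
```

```text
(no output)
```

View pics/zoom.png

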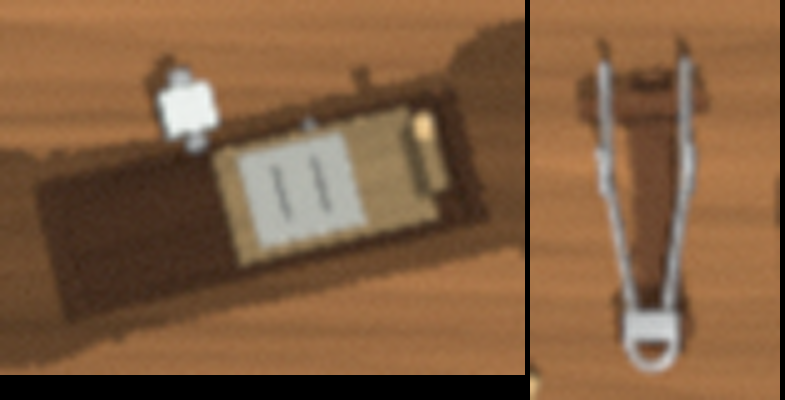

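```bash
cat > h.py <<'E'
import numpy as np
from workcell import *
from scipy.spatial.transform import Rotation as R
def ray(info,uv,z):
    d=R.from_quat(info["rotation"]).apply([(uv[0]-info["cx"])/info["fx"],(uv[1]-info["cy"])/info["fy"],1])
    o=np.array(info["origin"]);return o+d*(z-o[2])/d[2]
def proj(info,p):
    q=R.from_quat(info["rotation"]).inv().apply(np.array(p)-info["origin"])
    return np.array([info["cx"]+info["fx"]*q[0]/q[2],info["cy"]+info["fy"]*q[1]/q[2]])
def go(target,yaw=None):
    """shift in tool units from measured pose to world target"""
    o=get_obs();r=R.from_quat(o["ee_rot"])
    print("tcp",o["position"].round(4),"yaw(tool x)",np.degrees(np.arctan2(*r.apply([1,0,0])[1::-1])).round(2),"z",r.apply([0,0,1]).round(3),"t",round(o["clock"],2))
    print("units",(r.inv().apply(np.array(target)-o["position"])/0.025).round(2))
E
python3 - <<'E'
from h import *
i=camera_info("top")
f=lambda x,y,z,ox=285:ray(i,(x/5+ox-.4,y/5+170-.4),z)
c=[f(*p,.02) for p in((38,185),(66,320),(488,218),(455,90))]
for p in c:print("bed",p.round(4))
m=np.mean(c,0);print("centre",m.round(4))
e=(c[0]+c[1]-c[2]-c[3])/2;print("len",np.linalg.norm(e),"ydir deg",np.degrees(np.arctan2(e[1],e[0])))
l,r_=f(283,192,.026),f(322,184,.026);print("lines",l.round(4),r_.round(4),np.linalg.norm(l-r_))
ed=e/np.linalg.norm(e);print("mid along",(((l+r_)/2-m)@ed), "tab",((l+r_)/2-.075*ed).round(4), f(432,152,.066).round(4))
g=lambda x,y,z:f(x-530,y,z,175)
for n,p in dict(tl=(604,60,.04),tr=(685,60,.04),pl=(604,165,.045),pr=(687,165,.045),bow=(652,320,.04),bowend=(651,368,.04)).items():print(n,g(*p).round(4))
E
```

```text
bed [ 0.5245 -0.0583  0.02  ]
bed [ 0.4437 -0.0739  0.02  ]
bed [ 0.5029 -0.3258  0.02  ]
bed [ 0.5808 -0.31    0.02  ]
centre [ 0.513 -0.192  0.02 ]
len 0.2583409133596741 ydir deg 102.92044537710498
lines [ 0.5184 -0.2035  0.026 ] [ 0.523  -0.2268  0.026 ] 0.023770897339813715
mid along -0.024252294169121526 tab [ 0.5375 -0.2882  0.026 ] [ 0.5347 -0.2834  0.066 ]
tl [0.5984 0.2466 0.04  ]
tr [0.5981 0.1985 0.04  ]
pl [0.5342 0.2432 0.045 ]
pr [0.5339 0.1946 0.045 ]
bow [0.4436 0.2135 0.04  ]
bowend [0.4158 0.2133 0.04  ]
```

```bash
python3 -c "
from h import *
go([.5457,-.3275,.20])"
```

```text
tcp [ 0.1773 -0.599   0.2059] yaw(tool x) 16.49 z [-0.     0.001 -1.   ] t 0.1
units [17.21 -6.23  0.24]
```

Emit:
move_arm --moves '[[[0.5,-0.2,0],[0,0,0],0],[[1,-0.37,0],[0,0,0],0],[[1,-0.37,0],[0,0,0],0],[[1,-0.37,0],[0,0,0],0],[[1,-0.37,0],[0,0,0],0]]' --squeeze 30

```text
clock: 0.72
position: [0.2749, -0.5256, 0.2065]
ee_rot: [0.99, 0.144, 0.0, -0.0]
ft_force: [0.5, -0.4, -0.2]
grip_width: -0.004
```

Emit:
move_arm --moves '[[[1,-0.37,0],[0,0,0],0],[[1,-0.37,0],[0,0,0],0],[[1,-0.37,0],[0,0,0],0],[[1,-0.37,0],[0,0,0],0],[[1,-0.37,0],[0,0,0],0]]'

```text
clock: 1.35
position: [0.3814, -0.4457, 0.2066]
ee_rot: [0.99, 0.144, 0.0, -0.0]
ft_force: [0.2, -0.6, -0.9]
grip_width: 0.0
```

Emit:
move_arm --moves '[[[1,-0.37,0],[0,0,0],0],[[1,-0.37,0],[0,0,0],0],[[1,-0.37,0],[0,0,0],0],[[1,-0.37,0],[0,0,0],0],[[1,-0.37,0],[0,0,0],0]]'

```text
clock: 1.98
position: [0.4879, -0.3657, 0.2066]
ee_rot: [0.99, 0.144, 0.0, -0.0]
ft_force: [0.2, 0.5, -0.3]
grip_width: 0.0
```

Emit:
move_arm --moves '[[[1,-0.37,0],[0,0,0],0],[[1,-0.37,0],[0,0,0],0],[[0.7,-0.2,0],[0,0,0],0],[[0,0,0],[0,0,3.6],0],[[0,0,0],[0,0,0],0]]'

```text
clock: 2.6
position: [0.545, -0.3255, 0.2065]
ee_rot: [0.994, 0.112, -0.0, 0.0]
ft_force: [0.2, 0.4, 0.2]
grip_width: 0.005
```

```bash
python3 -c "
from h import *
import cv2
go([.5457,-.3275,.036])
i=camera_info('wrist');cv2.imwrite('pics/w1.png',camera('wrist')[:,:,::-1]);print(i)"
```

```text
tcp [ 0.545  -0.3255  0.2065] yaw(tool x) 12.92 z [-0. -0. -1.] t 2.6
units [0.01 0.08 6.82]
{'fx': 331.97243294178924, 'fy': 331.97243294178924, 'cx': 285.04238005869627, 'cy': 210.4530270609132, 'origin': array([ 0.60961806, -0.30947395,  0.3739585 ]), 'rotation': array([ 0.77521922, -0.61771225, -0.08269598,  0.10309274])}
```

View pics/w1.png

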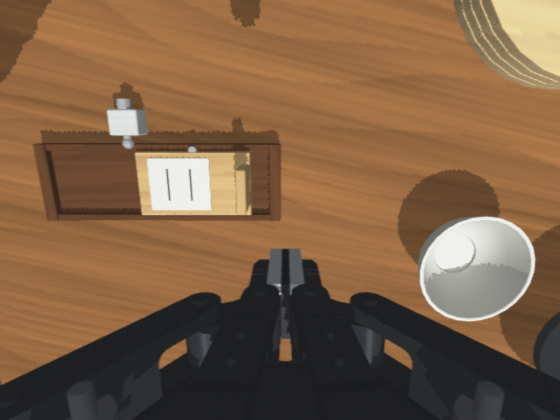

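```bash
python3 -c "
from h import *
i=camera_info('wrist')
l,r=ray(i,(168,185),.026),ray(i,(191,185),.026)
ed=np.array([-.2236,.9747,0])
print(l,r,np.linalg.norm(l-r),(l+r)/2-.075*ed)
c=[ray(i,p,.02) for p in((36,145),(48,219),(280,219),(280,145))];print(np.round(c,4),np.mean(c,0))
e=c[0]+c[1]-c[2]-c[3];print(np.degrees(np.arctan2(e[1],e[0])), np.degrees(np.arctan2(*(l-r)[1::-1])))"
```

```text
[ 0.51674839 -0.20288679  0.026     ] [ 0.52222924 -0.22675245  0.026     ] 0.02448691865284796 [ 0.53625882 -0.28792212  0.026     ]
[[ 0.5265 -0.0603  0.02  ]
 [ 0.447  -0.0759  0.02  ]
 [ 0.5048 -0.3277  0.02  ]
 [ 0.5838 -0.3099  0.02  ]] [ 0.51555206 -0.19344762  0.02      ]
102.9337214047266 102.93395043911048
```

Emit:
move_arm --moves '[[[0,0.1,1],[0,0,0],0],[[0,0,1],[0,0,0],0],[[0,0,1],[0,0,0],0],[[0,0,1],[0,0,0],0],[[0,0,1],[0,0,0],0]]'

```text
clock: 3.28
position: [0.5451, -0.3286, 0.0809]
ee_rot: [0.994, 0.113, 0.0, 0.0]
ft_force: [-0.0, 0.0, 0.0]
grip_width: 0.001
```

Emit:
move_arm --moves '[[[0,0,1],[0,0,0],0],[[0,0,0.8],[0,0,0],0],[[0,0,0],[0,0,0],0]]'

```text
clock: 3.65
position: [0.5444, -0.3278, 0.0352]
ee_rot: [0.994, 0.112, -0.001, -0.001]
ft_force: [-0.1, -0.3, 0.1]
grip_width: -0.001
```

Emit:
move_arm --moves '[[[0,-0.4,0],[0,0,0],0],[[0,-0.4,0],[0,0,0],0],[[0,-0.4,0],[0,0,0],0],[[0,-0.4,0],[0,0,0],0],[[0,-0.4,0],[0,0,0],0]]'

```text
clock: 4.28
position: [0.5343, -0.279, 0.037]
ee_rot: [0.994, 0.112, 0.0, 0.0]
ft_force: [0.5, -1.8, 0.3]
grip_width: 0.002
```

Emit:
move_arm --moves '[[[0,-0.3,0],[0,0,0],0],[[0,-0.3,0],[0,0,0],0],[[0,-0.3,0],[0,0,0],0],[[0,-0.3,0],[0,0,0],0],[[0,-0.3,0],[0,0,0],0]]'

```text
clock: 4.9
position: [0.5258, -0.2424, 0.0366]
ee_rot: [0.994, 0.112, 0.0, 0.0]
ft_force: [0.6, -1.4, 0.2]
grip_width: -0.002
```

```bash
python3 -c "
from h import *
import cv2
i=camera_info('wrist');im=camera('wrist')[:,:,::-1];cv2.imwrite('pics/w2.png',im);print(get_obs()['position'],i)"
```

```text
[ 0.52575983 -0.24123093  0.03655004] {'fx': 331.97243294178924, 'fy': 331.97243294178924, 'cx': 285.04238005869627, 'cy': 210.4530270609132, 'origin': array([ 0.59041997, -0.22649174,  0.20410527]), 'rotation': array([ 0.77505876, -0.61795288, -0.08258903,  0.10294271])}
```

View pics/w2.png

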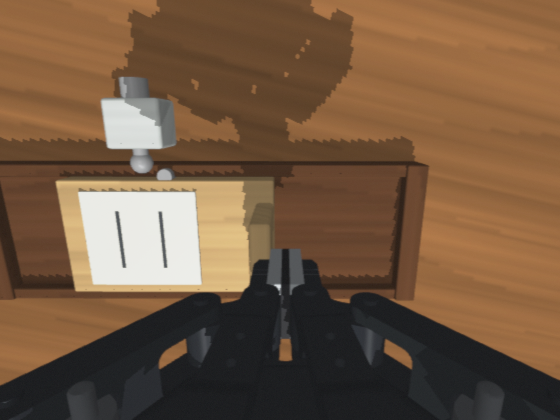

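Emit:
move_arm --moves '[[[0,-0.15,0],[0,0,0],0],[[0,-0.15,0],[0,0,0],0],[[0,-0.15,0],[0,0,0],0]]'

```text
clock: 5.32
position: [0.5238, -0.2344, 0.0368]
ee_rot: [0.994, 0.112, 0.001, 0.002]
ft_force: [5.9, -14.7, -7.0]
grip_width: -0.001
```

Emit:
move_arm --moves '[[[0,-0.1,0],[0,0,0],0],[[0,-0.1,0],[0,0,0],0],[[0,-0.1,0],[0,0,0],0]]'

```text
clock: 5.7
position: [0.5218, -0.2252, 0.0366]
ee_rot: [0.994, 0.112, 0.0, 0.0]
ft_force: [1.3, -2.2, -0.2]
grip_width: -0.0
```

Emit:
move_arm --moves '[[[0,-0.08,0],[0,0,0],0],[[0,-0.08,0],[0,0,0],0]]'

```text
clock: 5.95
position: [0.5209, -0.2212, 0.0367]
ee_rot: [0.994, 0.112, 0.0, 0.001]
ft_force: [3.3, -7.6, -4.1]
grip_width: 0.003
```

Emit:
move_arm --moves '[[[0,-0.08,0],[0,0,0],0],[[0,-0.08,0],[0,0,0],0]]'

```text
clock: 6.2
position: [0.5208, -0.2208, 0.037]
ee_rot: [0.994, 0.111, 0.001, 0.003]
ft_force: [8.5, -17.4, -9.9]
grip_width: 0.002
```

Progress stopped with rising force after about 21 mm, which matches the end stop. I'll back off, rise and look.

Emit:
move_arm --moves '[[[0,0.6,0],[0,0,0],0],[[0,0.6,0],[0,0,0],0],[[0,0,-1],[0,0,0],0],[[0,0,-1],[0,0,0],0],[[0,0,-1],[0,0,0],0]]'

```text
clock: 6.82
position: [0.5266, -0.2462, 0.1122]
ee_rot: [0.994, 0.112, -0.0, -0.0]
ft_force: [-0.4, -0.4, -0.8]
grip_width: -0.002
```

Emit:
move_arm --moves '[[[0,0,-1],[0,0,0],0],[[0,0,-1],[0,0,0],0],[[0,0,0],[0,0,0],0]]'

```text
clock: 7.2
position: [0.5277, -0.2466, 0.1634]
ee_rot: [0.994, 0.112, 0.001, 0.001]
ft_force: [0.3, 1.0, -0.6]
grip_width: -0.001
```

```bash
python3 -c "
from h import *
import cv2
i=camera_info('wrist');im=camera('wrist')[:,:,::-1];cv2.imwrite('pics/w3.png',cv2.resize(im[100:300,60:360],None,fx=2.5,fy=2.5,interpolation=2));print(get_obs()['position'],i)
import pickle;pickle.dump(i,open('w3.pkl','wb'))"
```

```text
[ 0.52698244 -0.24638294  0.16190398] {'fx': 331.97243294178924, 'fy': 331.97243294178924, 'cx': 285.04238005869627, 'cy': 210.4530270609132, 'origin': array([ 0.59185205, -0.23050264,  0.33109792]), 'rotation': array([ 0.7751138 , -0.61814937, -0.0811992 ,  0.10245309])}
```

View pics/w3.png

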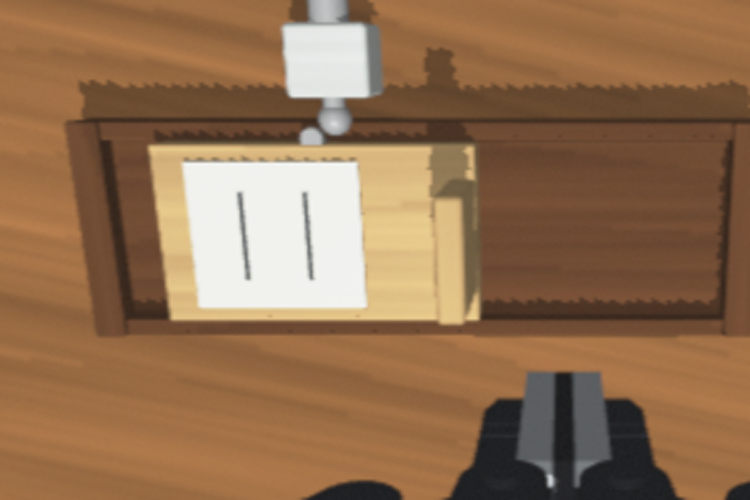

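The ridge at (312,136) is now 22 px, about 8 mm, past the plunger ball at (334,120), so the slide is home. Next I'll compute the lines and the route to the callipers.

```bash
python3 -c "
from h import *
import pickle
i=pickle.load(open('w3.pkl','rb'))
l,r=[ray(i,((x-.75)/2.5+60,(236-.75)/2.5+100),.026) for x in(243.5,308.5)]
print(l,r,np.linalg.norm(l-r),(l+r)/2,np.degrees(np.arctan2(*(l-r)[1::-1])))
go([.5,.219,.21])"
```

```text
[ 0.50086001 -0.12831235  0.026     ] [ 0.5062883  -0.15210543  0.026     ] 0.024404453066526215 [ 0.50357415 -0.14020889  0.026     ] 102.85183159153014
tcp [ 0.527  -0.2464  0.1619] yaw(tool x) 12.88 z [ 0.001 -0.    -1.   ] t 7.25
units [  3.1  -18.39  -1.93]
```

Emit:
move_arm --moves '[[[0,-0.4,-1],[0,0,0],1],[[0.2,-1,-1],[0,0,0],1],[[0.2,-1,0],[0,0,0],1],[[0.2,-1,0],[0,0,0],1],[[0.2,-1,0],[0,0,0],1]]'

```text
clock: 7.88
position: [0.521, -0.1336, 0.2102]
ee_rot: [0.994, 0.112, -0.001, -0.0]
ft_force: [-1.0, -0.0, -0.3]
grip_width: 1.005
```

Emit:
move_arm --moves '[[[0.2,-1,0],[0,0,0],1],[[0.2,-1,0],[0,0,0],1],[[0.2,-1,0],[0,0,0],1],[[0.2,-1,0],[0,0,0],1],[[0.2,-1,0],[0,0,0],1]]'

```text
clock: 8.5
position: [0.5175, -0.0062, 0.2102]
ee_rot: [0.994, 0.112, -0.001, -0.0]
ft_force: [1.0, 0.9, -0.1]
grip_width: 0.998
```

Emit:
move_arm --moves '[[[0.2,-1,0],[0,0,0],1],[[0.2,-1,0],[0,0,0],1],[[0.2,-1,0],[0,0,0],1],[[0.2,-1,0],[0,0,0],1],[[0.2,-1,0],[0,0,0],1]]'

```text
clock: 9.12
position: [0.514, 0.1211, 0.2103]
ee_rot: [0.994, 0.112, -0.001, -0.0]
ft_force: [0.3, -0.3, 0.1]
grip_width: 1.001
```

Emit:
move_arm --moves '[[[0.2,-1,0],[0,0,0],1],[[0.1,-1,0],[0,0,0],1],[[0,-1,0],[0,0,0],1],[[0,-0.7,0],[0,0,0],1],[[0,-0.3,0],[0,0,9.5],1]]'

```text
clock: 9.75
position: [0.499, 0.2205, 0.2108]
ee_rot: [1.0, 0.029, -0.001, 0.0]
ft_force: [-0.2, -0.5, 0.2]
grip_width: 0.996
```

Emit:
move_arm --moves '[[[0,0,0],[0,0,0],1],[[0,0,0],[0,0,0],1]]'

```text
clock: 10.0
position: [0.4997, 0.2189, 0.2112]
ee_rot: [1.0, 0.031, -0.0, 0.0]
ft_force: [-0.9, 0.3, 0.2]
grip_width: 0.998
```

```bash
python3 -c "
from h import *
import cv2
i=camera_info('wrist');im=camera('wrist')[:,:,::-1];cv2.imwrite('pics/w4.png',cv2.resize(im[:300],(800,429),interpolation=2));go([.53,.22,.1])
import pickle;pickle.dump(i,open('w4.pkl','wb'))"
```

```text
tcp [0.4998 0.2189 0.2113] yaw(tool x) 3.51 z [-0. -0. -1.] t 10.05
units [1.21 0.03 4.45]
```

View pics/w4.png

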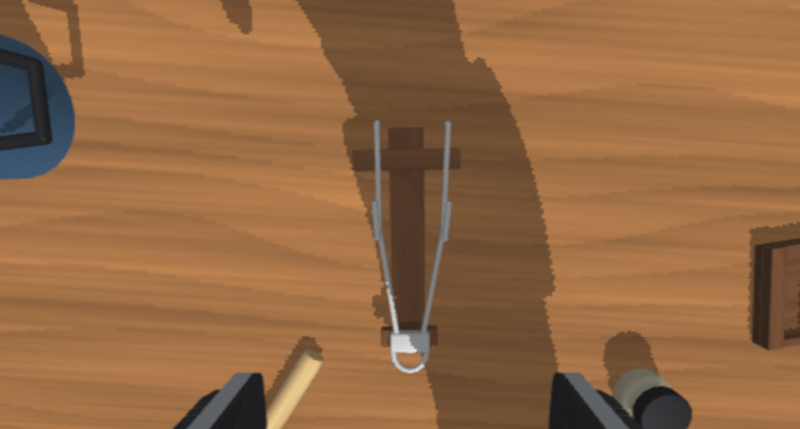

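Plates are at (377,221) and (447,220) in the enlarged view, crosspieces at (406,159) and (409,336).

```bash
python3 -c "
from h import *
import pickle
i=pickle.load(open('w4.pkl','rb'))
f=lambda x,y,z:ray(i,(x*.7,y*.7),z)
P={k:f(*v) for k,v in dict(pl=(375.5,221,.045),pr=(448,220,.045),tl=(377,122,.038),tr=(448,122,.038),fc=(406.5,159,.03),rc=(409,336,.03),bow=(410,343,.04)).items()}
for k,v in P.items():print(k,v.round(4))
d=P['fc']-P['rc'];print(np.linalg.norm(d),np.degrees(np.arctan2(d[1],d[0])));print('origin',P['rc']+d*93/133,(P['pl']+P['pr'])/2)
d=(P['pl']+P['pr']+P['tl']+P['tr'])/4-P['bow'];print(np.degrees(np.arctan2(d[1],d[0])))
d=P['tl']-P['tr'];print('tips',np.linalg.norm(d),np.degrees(np.arctan2(d[1],d[0])))
"
```

```text
pl [0.5315 0.2445 0.045 ]
pr [0.5353 0.1941 0.045 ]
tl [0.597  0.2468 0.038 ]
tr [0.6   0.199 0.038]
fc [0.5745 0.2255 0.03  ]
rc [0.443  0.2155 0.03  ]
bow [0.441  0.2146 0.04  ]
0.13194113596730075 4.351371641819574
origin [0.53498042 0.2224796  0.03      ] [0.53338746 0.21928255 0.045     ]
2.9578685763533867
tips 0.0479443926394768 93.52771687427219
```

Emit:
move_arm --moves '[[[0.4,0,1],[0,0,0],1],[[0.5,0,1],[0,0,0],1],[[0.47,0,1],[0,0,0],1],[[0,0,1],[0,0,0],1],[[0,0,0],[0,0,0],1]]'

```text
clock: 10.68
position: [0.5328, 0.2205, 0.1098]
ee_rot: [1.0, 0.03, -0.002, 0.001]
ft_force: [0.5, 0.3, 0.2]
grip_width: 1.0
```

Emit:
move_arm --moves '[[[0,0,1],[0,0,0],1],[[0,0,1],[0,0,0],1],[[0,0,1],[0,0,0],1],[[0,0,1],[0,0,0],1],[[0,0,0],[0,0,0],1]]'

```text
clock: 11.3
position: [0.5333, 0.2211, 0.0113]
ee_rot: [1.0, 0.03, -0.001, 0.0]
ft_force: [0.7, -0.4, -0.3]
grip_width: 1.003
```

```bash
python3 -c "
from h import *
import cv2
i=camera_info('wrist');im=camera('wrist')[:,:,::-1];cv2.imwrite('pics/w5.png',im);go([.534,.221,.012])
import pickle;pickle.dump(i,open('w5.pkl','wb'))"
```

```text
tcp [0.5341 0.2216 0.0125] yaw(tool x) 3.41 z [ 0. -0. -1.] t 11.35
units [-0.01  0.02  0.02]
```

View pics/w5.png

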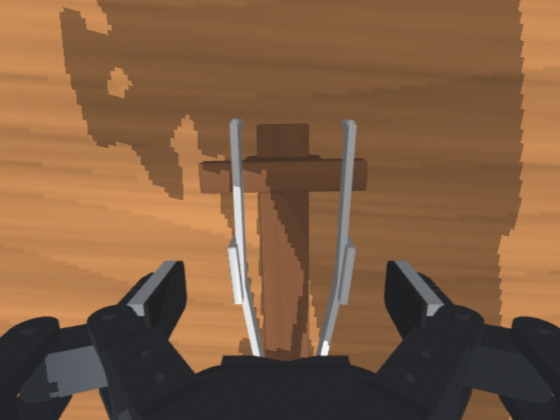

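```bash
python3 -c "
from h import *
import pickle
i=pickle.load(open('w5.pkl','rb'))
for p in((232,248),(239,303),(352,248),(344,303),):print(ray(i,p,.045).round(4))
print('tips',ray(i,(236,122),.04),ray(i,(348,122),.04))
for s in(1,-1):print('pads',proj(i,[.534,.2216+s*.0425,.0445]))
print('fc',ray(i,(284,172),.03), i['origin'])"
```

```text
[0.5452 0.246  0.045 ]
[0.5188 0.2424 0.045 ]
[0.5483 0.1944 0.045 ]
[0.5216 0.1951 0.045 ]
tips [0.5976993  0.24607249 0.04      ] [0.60037593 0.20095064 0.04      ]
pads [190.61330521 269.06768821]
pads [382.51840459 279.47930737]
fc [0.57708068 0.22549226 0.03      ] [0.59972975 0.22635587 0.17865004]
```

Emit:
move_arm --moves '[[[0,0,0],[0,0,0],0.65],[[0,0,0],[0,0,0],0.6],[[0,0,0],[0,0,0],0.55],[[0,0,0],[0,0,0],0.5],[[0,0,0],[0,0,0],0.47]]' --squeeze 30

```text
clock: 11.98
position: [0.5355, 0.222, 0.0139]
ee_rot: [1.0, 0.03, 0.002, -0.0]
ft_force: [-0.7, -2.4, 11.5]
grip_width: 0.475
```

Emit:
move_arm --moves '[[[0,0,0],[0,0,0],0.47],[[0,0,0],[0,0,0],0.47],[[0,0,-0.3],[0,0,0],0.47],[[0,0,-0.7],[0,0,0],0.47],[[0,0,-1],[0,0,0],0.47]]'

```text
clock: 12.6
position: [0.5334, 0.2216, 0.0626]
ee_rot: [1.0, 0.03, -0.0, 0.0]
ft_force: [0.1, -0.3, -1.1]
grip_width: 0.472
```

Emit:
move_arm --moves '[[[0,0,-1],[0,0,0],0.47],[[0,0,-1],[0,0,0],0.47],[[0,0,0],[0,0,0],0.47]]'

```text
clock: 12.98
position: [0.535, 0.2224, 0.1144]
ee_rot: [1.0, 0.03, 0.002, -0.001]
ft_force: [0.3, 0.8, -0.8]
grip_width: 0.471
```

```bash
python3 -c "
from h import *
import cv2
i=camera_info('wrist');im=camera('wrist')[:,:,::-1];cv2.imwrite('pics/w6.png',im);go([.534,.221,.10]);s=camera('side')[:,:,::-1]
cv2.imwrite('pics/s6.png',s)
import pickle;pickle.dump(i,open('w6.pkl','wb'))"
```

```text
tcp [0.5342 0.2219 0.1127] yaw(tool x) 3.39 z [ 0.002  0.    -1.   ] t 13.03
units [-0.01  0.03  0.51]
```

View pics/w6.png

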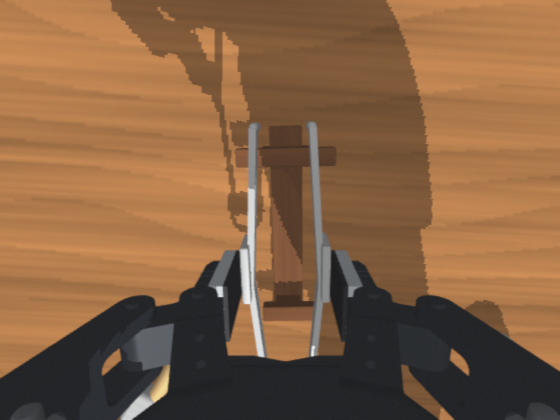

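```bash
python3 -c "
from h import *
import pickle,cv2
i=pickle.load(open('w6.pkl','rb'))
for z in(.13,.14,.15):
  a,b=ray(i,(254,124),z),ray(i,(312,124),z);print(z,a.round(4),b.round(4),np.linalg.norm(a-b))
s=camera_info('side');p=proj(s,[.6,.223,.13]);print(p)
u,v=p.astype(int);im=cv2.imread('pics/s6.png')[v-50:v+50,u-75:u+75]
w=cv2.imread('pics/w6.png')[100:310,210:360]
cv2.imwrite('pics/z6.png',np.hstack([cv2.resize(im,(450,300),interpolation=2),cv2.resize(w,(300,300*210//150),interpolation=2)[:300]]));print(u,v)"
```

```text
0.13 [0.5987 0.2413 0.13  ] [0.6002 0.2156 0.13  ] 0.025720795729443635
0.14 [0.5988 0.2404 0.14  ] [0.6002 0.2164 0.14  ] 0.024029981421139466
0.15 [0.5989 0.2395 0.15  ] [0.6002 0.2172 0.15  ] 0.022339167112835324
[300.10643518 150.46211102]
300 150
```

View pics/z6.png

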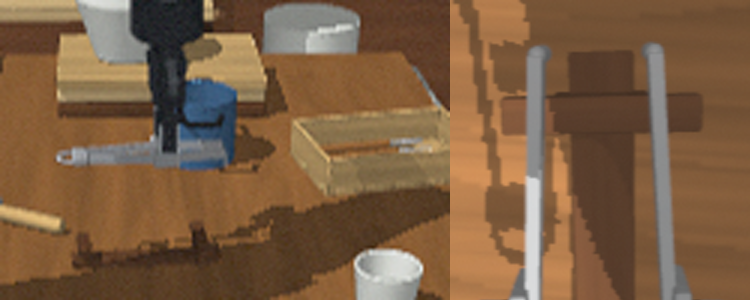

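```bash
python3 -c "
from h import *
go([.4402,-.1574,.10])"
```

```text
tcp [0.5337 0.2216 0.1117] yaw(tool x) 3.39 z [ 0. -0. -1.] t 13.07
units [-4.63 14.91  0.47]
```

Emit:
move_arm --moves '[[[-0.1,0.4,0],[0,0,0],0.47],[[-0.3,0.9,0],[0,0,0],0.47],[[-0.3,1,0],[0,0,0],0.47],[[-0.3,1,0],[0,0,0],0.47],[[-0.3,1,0],[0,0,0],0.47]]'

```text
clock: 13.7
position: [0.5068, 0.1107, 0.1107]
ee_rot: [1.0, 0.029, -0.001, 0.0]
ft_force: [0.9, -0.9, -0.6]
grip_width: 0.468
```

Emit:
move_arm --moves '[[[-0.3,1,0],[0,0,0],0.47],[[-0.3,1,0],[0,0,0],0.47],[[-0.3,1,0],[0,0,0],0.47],[[-0.3,1,0],[0,0,0],0.47],[[-0.3,1,0],[0,0,0],0.47]]'

```text
clock: 14.32
position: [0.4765, -0.016, 0.1108]
ee_rot: [1.0, 0.029, -0.001, -0.0]
ft_force: [-0.3, 0.2, 0.4]
grip_width: 0.473
```

Emit:
move_arm --moves '[[[-0.3,1,0],[0,0,0],0.47],[[-0.3,1,0],[0,0,0],0.47],[[-0.3,1,0],[0,0,0],0.47],[[-0.3,1,0],[0,0,0],0.47],[[-0.3,0.9,0],[0,0,0],0.47]]'

```text
clock: 14.95
position: [0.4461, -0.1404, 0.1108]
ee_rot: [1.0, 0.029, -0.001, -0.0]
ft_force: [-0.5, 0.4, -0.6]
grip_width: 0.475
```

Emit:
move_arm --moves '[[[-0.3,0.5,0],[0,0,0],0.47],[[0,0.2,0],[0,0,-5],0.47],[[0,0,0],[0,0,-4.5],0.47],[[0,0,0],[0,0,0],0.47],[[0,0,0],[0,0,0],0.47]]'

```text
clock: 15.58
position: [0.4407, -0.1568, 0.1114]
ee_rot: [0.994, 0.111, -0.0, -0.0]
ft_force: [0.1, -0.7, -0.6]
grip_width: 0.47
```

```bash
python3 -c "
from h import *
import cv2
i=camera_info('wrist');im=camera('wrist')[:,:,::-1];cv2.imwrite('pics/w7.png',im);go([.4402,-.1574,.05]);s=camera('side')[:,:,::-1]
import pickle;pickle.dump(i,open('w7.pkl','wb'))
cv2.imwrite('pics/z7.png',cv2.resize(im[80:300,140:420],(763,600),interpolation=2))"
```

```text
tcp [ 0.4408 -0.1569  0.1115] yaw(tool x) 12.82 z [-0.  0. -1.] t 15.62
units [-0.03  0.02  2.46]
```

View pics/z7.png

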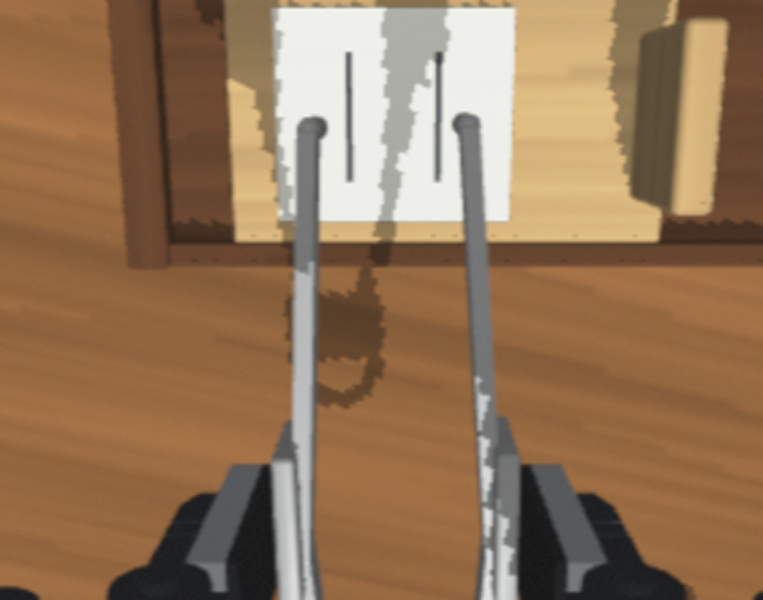

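```bash
python3 -c "
from h import *
import pickle
i=pickle.load(open('w7.pkl','rb'));o=get_obs();r=R.from_quat(o['ee_rot'])
f=lambda x,y,z:r.inv().apply(ray(i,(x/2.725+140-.3,y/2.727+80-.3),z)-o['position'])*1000
for p in((350,117,.026),(437.5,117,.026),(313,127,.136),(466,124,.136),(313,127,.138),(466,124,.138)):print(p[2],f(*p).round(1))
print(o['position'],o['grip_width'])"
```

```text
0.026 [ 64.9 -13.9  85.5]
0.026 [64.8  9.8 85.5]
0.136 [ 64.1 -14.  -24.5]
0.136 [ 64.5   9.4 -24.5]
0.138 [ 64.1 -13.8 -26.5]
0.138 [ 64.5   9.3 -26.5]
[ 0.44090198 -0.15684143  0.11152554] 0.4722132992105539
```

Emit:
move_arm --moves '[[[0,0,0.8],[0,0,0],0.47],[[0,0,1],[0,0,0],0.47],[[0,0,0.8],[0,0,0],0.47],[[0,0,0.5],[0,0,0],0.47],[[0,0,0.1],[0,0,0],0.47]]'

```text
clock: 16.3
position: [0.4407, -0.1568, 0.0311]
ee_rot: [0.994, 0.112, -0.0, -0.0]
ft_force: [-0.4, 1.1, 0.4]
grip_width: 0.474
```

Emit:
move_arm --moves '[[[0,0,0.1],[0,0,0],0.47],[[0,0,0],[0,0,0],0.47],[[0,0,0],[0,0,0],0.47]]'

```text
clock: 16.68
position: [0.4413, -0.1571, 0.0295]
ee_rot: [0.994, 0.112, 0.0, 0.0]
ft_force: [-0.1, 0.2, -0.9]
grip_width: 0.471
```

```bash
python3 -c "
from h import *
import cv2
s=camera_info('side');p=proj(s,[.503,-.14,.03]);u,v=p.astype(int);print(p)
i=camera_info('wrist');im=camera('wrist')[:,:,::-1];go([.4402,-.1574,.0235]);S=camera('side')[:,:,::-1]
import pickle;pickle.dump((i,s,u,v),open('w8.pkl','wb'))
cv2.imwrite('pics/z8.png',np.hstack([cv2.resize(im[60:260,185:385],(400,400),interpolation=2),cv2.resize(S[v-25:v+25,u-25:u+25],(400,400),interpolation=2)]))"
```

```text
[274.70638735 239.48833233]
tcp [ 0.4413 -0.1571  0.0295] yaw(tool x) 12.89 z [ 0.001 -0.    -1.   ] t 16.73
units [-0.04  0.    0.24]
```

View pics/z8.png

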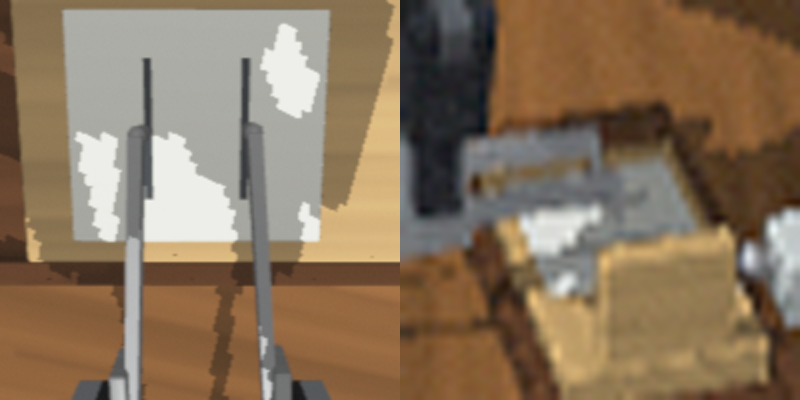

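Emit:
move_arm --moves '[[[0,0,0.1],[0,0,0],0.47],[[0,0,0.12],[0,0,0],0.47],[[0,0,0],[0,0,0],0.47],[[0,0,0],[0,0,0],0.47],[[0,0,0],[0,0,0],0.47]]'

```text
clock: 17.4
position: [0.4411, -0.157, 0.0237]
ee_rot: [0.994, 0.112, 0.0, 0.0]
ft_force: [0.5, -0.1, 0.1]
grip_width: 0.468
```

```bash
python3 -c "
from h import *
import cv2
im=camera('wrist')[:,:,::-1];go([.4402,-.1574,.0235]);T=camera('side')[:,:,::-1];o=get_obs();print(o['ft_force'],o['grip_width'])
cv2.imwrite('pics/z9.png',np.hstack([cv2.resize(im[60:260,185:385],(400,400),interpolation=2),cv2.resize(T[214:264,249:299],(400,400),interpolation=2)]))"
```

```text
tcp [ 0.4411 -0.157   0.0237] yaw(tool x) 12.89 z [ 0. -0. -1.] t 17.45
units [-0.04  0.01  0.01]
[ 0.30444007 -0.16880543  0.08614655] 0.4742443736955837
```

```bash
python3 -c "
import cv2,numpy as np
from scipy.signal import find_peaks
for n in('z8','z9'):
  a=cv2.cvtColor(cv2.imread(f'pics/{n}.png')[:,:400],6).astype(float)
  for y in(80,100,150,170):
    r=a[y-4:y+4,80:310].mean(0);p,_=find_peaks(-r,prominence=25);print(n,y,[(int(q)+80,int(r[q])) for q in p])
  c=a[:,140:152].min(1)
d=[cv2.imread(f'pics/{n}.png',0)[:,:400] for n in('z8','z9')]
for x in(120,238):
  m=cv2.matchTemplate(d[1],d[0][118:160,x-2:x+36],5);print('tip shift',np.array(cv2.minMaxLoc(m)[3])-[x-2,118],m.max())
"
```

```text
z8 80 [(147, 58), (245, 59)]
z8 100 [(147, 58), (245, 59)]
z8 150 [(143, 77), (243, 60)]
z8 170 [(143, 77), (243, 58)]
z9 80 [(146, 59), (247, 59)]
z9 100 [(146, 59), (247, 59)]
z9 150 [(108, 169), (148, 62), (245, 65)]
z9 170 [(143, 77), (245, 61)]
tip shift [0 0] 0.8978195
tip shift [2 1] 0.9681236
```

```bash
python3 -c "
from workcell import *
o=get_obs();print(o['ft_force'],o['grip_width'],o['position'],o['clock']);print(hand_in())"
```

```text
[ 0.30444007 -0.16880543  0.08614655] 0.4742443736955837 [ 0.44106333 -0.15702358  0.02367526] 17.5
the job is handed in; nothing more can be done
None
```

I pushed the slide home, then picked up the callipers by their plates. I handed the job in at 17.5 s, holding them squeezed and still above the tile; no verdict came back.

- **Slide:** the push went over the bump and stopped against the end with rising force. A wrist picture taken after backing off showed the ridge about 8 mm past the plunger, which matches home.
- **Tip gap:** the grip opening reads 0.47, about 40 mm over the plates, for a gap of about 24 mm. Measured from above in the wrist picture, the tips were 23–24 mm apart.
- **Position over the lines:** in the wrist picture each tip was within about 0.5 mm of its line sideways and within about 1 mm of its middle lengthwise. The centring still held in the numbers taken after the final descent.
- **Height above the tile:** the two estimates disagree. The arm's pose gives about 4 mm of clearance; the picture gives about 2–3 mm. The wrist force was near zero, so there was no sign of touching.

**Less certain:** I had used all 12 picture views, so the last picture was checked only by numbers. A force of 11.5 N showed while the grip closed on the rest and was gone after the lift; I didn't find its cause.

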